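Close up a two-block print on the lock-up board

TASK

The flower print is cut in two long blocks: one is already on the lock-up board, the other lies loose on the table (not the shorter plain block). Lay the loose one on the board in line behind it, half-flower to half-flower, back edge along the fence, and push it up so that the pair slides along the fence until the first block is hard against the end stop, then press the joint with about 12 to 30 N for at least half a second. Leave the pair tight together and along the fence, never press the blocks together with more than 40 N, never tip the loose block over, and leave the other things on the table where they are.

Things in the scene. Friction and masses are not known exactly. Their poses are not given: they have to be found in the camera images.
- board: Lock-up board, fixed to the table: plywood 170 (its x) x 400 (its y) mm; blocks lie on its top, 12 mm above the table. Origin: centre of its underside; x towards the fence, y along the fence towards the end stop, z up. A block lying against the fence has its origin at x = +35 mm.
- fence_mid (a point): Middle of the foot of the fence's working face (board x = +65, y = 0, z = 12 mm); axes as the board. The fence is a wooden strip along the whole far edge of the board, 20 mm thick, 26 mm higher than the board's top.
- stop_zone (a point): Where the end stop may be, not where it is (board x = +20, y = 152, z = 12 mm). The stop is a wooden bar 80 (x) x 30 (y) x 26 mm high, with a 12 mm high screw head on it, lying across the board and immovable, but clamped elsewhere each time: its working face lies between board y = +140 and +165 mm. Its place is not measured: feel for it.
- block_a: First print block, loose on the board 1 to 2 mm off the fence, 10 to 55 mm short of the end stop: wood with a grey lino face, 60 (x) x 110 (y) x 36 mm high, about 0.13 to 0.25 kg. Origin: centre of its underside; y along its length towards the end stop, z up. Half a flower is raised by 1.5 mm in dark brown on its top, at its -y end. It slides by friction of about 1 to 3 N, more when wedged.
- block_b: Second print block, loose on the table: same size, material and mass range as the first, 60 (x) x 110 (y) x 36 mm high. Origin: centre of its underside; y along its length, z up. Its half flower is on top at its +y end, which must meet the first block's -y end, so that on the board its axes point as the board's. Lies within 0.55 rad of the world y direction.
- a_seam (a point): Centre of the first block's -y end face, 18 mm above its underside; axes as block_a.
- b_seam (a point): Centre of the second block's +y end face, 18 mm above its underside; axes as block_b.
- spare_block: Bystander: shorter plain block without flower, 60 (x) x 80 (y) x 36 mm, on the table; it or the second block lies nearer the robot. Origin: centre of its underside.
- glue_stick: Bystander: standing glue stick, 30 mm across, 100 mm tall. Origin: centre of its underside.
- tape_roll: Bystander: roll of tape lying flat, 90 mm across, 24 mm high. Origin: centre of its underside.
- brayer: Bystander: ink roller with wooden handle, 170 mm long, 100 mm wide, 40 mm high, beyond the board. Origin: under the roller; handle towards its -x.
- scissors: Bystander: scissors lying flat, 190 mm long, 12 mm high, beyond the board. Origin: at the pivot, on the table.
- disc_stack: Bystander: stack of wooden discs, 90 mm across, 50 mm high. Origin: centre of its underside.
- brush_mug: Bystander: mug with brushes, 80 mm across, 185 mm tall with brushes. Origin: centre of its underside.
- glue_box: Bystander: open box of glue sticks, 130 (x) x 100 (y) x 85 mm high. Origin: centre of its underside.
Things that resemble listed ones, but are neither listed nor needed, are in the scene too. Leave any purple or red look-alike of the block_b alone. What is shaped like the block_a but red is not meant.

How it is judged:
By the outcome, as a careful person would: the job done as asked, in the order asked, and still so for the second after the job is handed in, with the robot touching nothing.
It also fails if it takes over 70 s, if anything falls off the work surface, if the arm or the gripper's body presses on something with over 40 N, if the wrist force passes 120 N, or if a joint passes its speed limit or range.

ROBOT

A 6-joint arm with a two-finger parallel gripper is mounted at the origin on the work surface. World frame = base frame: x ahead of the robot, y to its left, z up, the work surface at z = 0. Lengths are in m, angles in rad, forces in N, time in s.
With the tool pointing down it reaches from about 0.35 to 0.85 m from the base axis. Payload 8.1 kg.
Tool frame: the origin (TCP) lies between the finger pads; the fingertips stand 11 mm ahead of it and the grasp point (between the pads) lies 8 mm behind it; y points along the fingers, x is the direction in which the jaws open and shut, and the axes are right-handed (so a half turn about y gives the same grasp; the last joint's range is limited). The gripper opens to 93 mm and grips with 3 to 60 N. Pads are 15 mm wide; open, the fingers measure 128 mm over their backs; the gripper's body (75 mm by 188 mm) begins 65 mm behind the grasp point.
Start: joints at [1.202, 0.13, 1.488, -0, 1.523, -0.085], TCP at [0.168, 0.576, 0.23] pointing down, gripper open.
Joint ranges: [-2.96, 2.96], [-0.89, 2.26], [0.02, 2.5], [-1.34, 4.48], [0, 2.73], [-2.66, 2.66]. Speed limits (rad/s): [2.39, 2.39, 2.79, 3.14, 3.14, 3.14].

INTERFACE

Orientations are given as a rotation vector (axis times angle).
In Python, from plant import readout, optics, robot gives the robot as it stands.
- The arm moves only by the shell command python3 -m creep 'ROWS' [FORCE]. ROWS is JSON, a list that holds one entry, the list of rows, each a list of 7 numbers: the closure, from 0 (fully open) to 1 (shut), then the shift along the tool's x, y, z in cm, then the turn, a rotation vector about the tool's x, y, z in degrees. In form: [[[grip, x, y, z, wx, wy, wz], ...]]. A call has exactly 8 rows; each row shifts and turns the pose as measured when the row begins, along the tool's axes as they then stand; what a row does not reach is not made up. A row lasts 1/10 s, in which the tool goes at most 50 mm and 8.59 degrees, less where a joint would pass 70% of its speed; a pose out of reach is approached as far as the arm can. A call is refused whole if a number of a shift passes 5 or a number of a turn 8.59, either way. A call with a gripper value outside its range is refused whole. The fingers move at their own pace and stop on an object; FORCE is the grip in N (left out, the last holds). Time passes only in rows, so rows that do not move let the fingers close, or fill a call up. It gives the time, the measured TCP pose, the force and the opening at its end, in the units of the state.
- readout.read_state(): the state, without advancing time (a new reading comes with each control period).
- optics.read_camera(name): name is "scene" or "top" or "wrist"; returns a dict with "frame" (384x512x3 uint8, red, green, blue), "depth" (384x512 float32, m along the optical axis (not along the pixel's ray), 0 where there is no reading), "intrinsics" (3x3 intrinsics, pixels), "dist_coeffs" ([k1, k2, p1, p2, k3] as OpenCV has them; the pictures are not rectified), "R" (3x3) and "t" (3): a world point X has camera coordinates R X + t. Camera axes: x right, y down, z forward; pixel columns grow to the right and rows downward; lengths in m; the calibration is good to about 2 mm. A picture is of the moment at which its call begins.
- robot.close_job(): hands the job in, once; it reports no verdict.
The state is a dict: "t": time; "q": joint angles; "dq": joint speeds; "joint_torque": joint torques, N m; "tool_pos": TCP position; "orientation": TCP orientation; "force": force on the tool from outside, world axes, zero at the start; "wrist_torque": the same for the moment, N m; "opening": finger opening in m.
Only numpy, scipy, OpenCV 4.12 (cv2) and the standard library are available. Lean on these libraries where they do the work, as an engineer would, in place of code of your own. Each camera call takes 0.05 s, during which the arm holds its last target. There are 200 camera calls.

## Working session

There is one attempt and no reset: what is moved stays moved. The work goes in short steps, Python scripts to look and compute and a shell command to move; the robot and the scene stay as the last step left them, time stands still between calls to the robot, and variables do not carry over. Pictures are saved under pics/ and viewed, about 8 in all and at most 12, crops included, and the job is handed in when it is done.

```bash
ls; mkdir -p pics
cat > h.py <<'E'
import numpy as np, cv2
from plant import readout, optics, robot
def cam(n):
    c=optics.read_camera(n); return c
def save(c,name,crop=None,scale=1):
    im=c["frame"][:,:,::-1]
    if crop: x0,y0,x1,y1=crop; im=im[y0:y1,x0:x1]
    if scale!=1: im=cv2.resize(im,None,fx=scale,fy=scale,interpolation=cv2.INTER_CUBIC)
    cv2.imwrite("pics/"+name,im)
def ray(c,px):
    p=cv2.undistortPoints(np.array(px,float).reshape(-1,1,2),np.array(c["intrinsics"]),np.array(c["dist_coeffs"])).reshape(-1,2)
    d=np.c_[p,np.ones(len(p))]@np.array(c["R"]); o=-np.array(c["R"]).T@np.array(c["t"])
    return o,d
def onz(c,px,z):
    o,d=ray(c,px); s=(z-o[2])/d[:,2]; return o+d*s[:,None]
def dpt(c,px):
    px=np.array(px,int).reshape(-1,2); z=c["depth"][px[:,1],px[:,0]]
    o,d=ray(c,px); return o+d*z[:,None]
def tri(c1,p1,c2,p2):
    o1,d1=ray(c1,p1);o2,d2=ray(c2,p2);out=[]
    for a,b in zip(d1,d2):
        s=np.linalg.lstsq(np.c_[a,-b],o2-o1,rcond=None)[0]
        out.append((o1+a*s[0]+o2+b*s[1])/2)
    return np.array(out)
E
python3 - <<'E'
from h import *
print(readout.read_state())
a=cam("top");b=cam("scene")
import pickle; pickle.dump((a,b),open("c0.pkl","wb"))
for c in(a,b): print(-np.array(c["R"]).T@c["t"])
save(a,"top0.png",scale=1.55); save(b,"scene0.png",scale=1.55)
E
```

```text
pics
{'t': 0.0, 'q': array([ 1.20159610e+00,  1.31167094e-01,  1.48926730e+00,  1.23156745e-05,
        1.52300906e+00, -8.54163839e-02]), 'dq': array([ 0.00047482,  0.00017812,  0.00024121,  0.00132513, -0.00014363,
       -0.00153203]), 'joint_torque': array([-1.47884188e-03, -5.59816790e+01, -4.91767251e+01,  7.65274954e-02,
        3.48521210e-02, -1.01416615e-04]), 'tool_pos': array([0.16777841, 0.57549137, 0.22859047]), 'orientation': array([-1.33118032, -0.99647974,  0.99910141]), 'force': array([ 0.07063712, -0.13000021,  0.88628837]), 'wrist_torque': array([ 0.05953145, -0.00934817, -0.05751889]), 'opening': 0.0929563013083468}
[ 0.36569474 -0.03240881  1.28841804]
[ 1.17877433 -0.67377592  0.77794665]
```

View pics/top0.png

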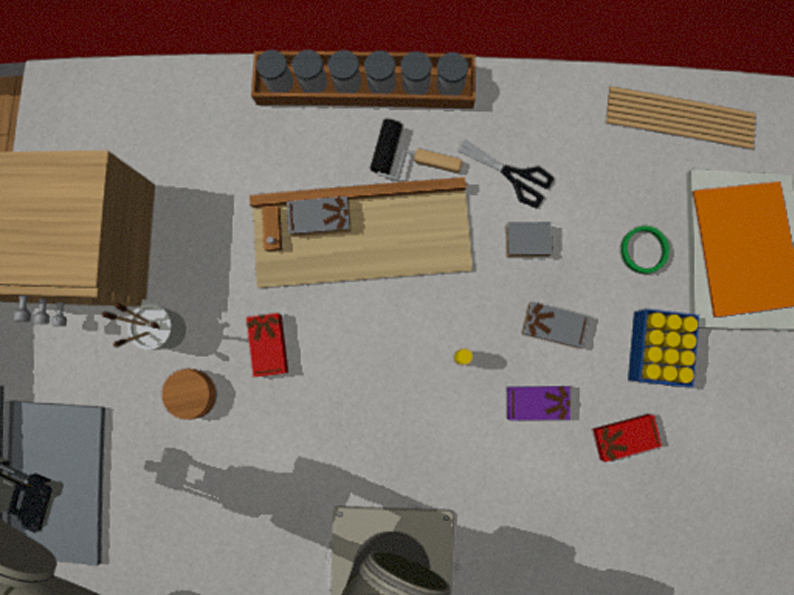

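View pics/scene0.png

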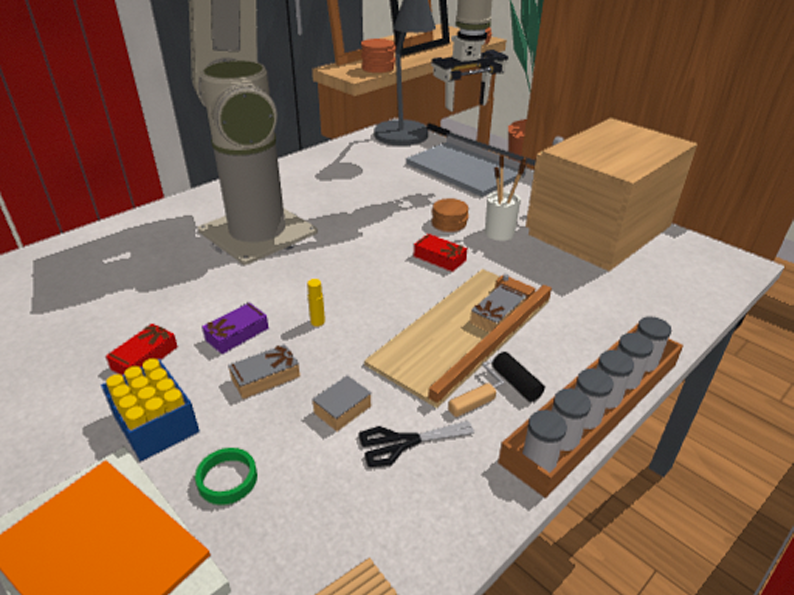

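Run:
```python
from h import *
from scipy.spatial.transform import Rotation as R
s=readout.read_state(); print(R.from_rotvec(s["orientation"]).as_matrix().round(3))
import pickle;a,b=pickle.load(open("c0.pkl","rb"))
print(a["R"],b["R"])
```

```text
[[ 0.28  -0.001 -0.96 ]
 [ 0.96  -0.002  0.28 ]
 [-0.002 -1.     0.   ]]
[[ 0.02843181 -0.99952369 -0.01200104]
 [-0.9941492  -0.02702326 -0.10458066]
 [ 0.10420654  0.01490424 -0.994444  ]] [[ 0.69412645  0.71983819  0.00463181]
 [ 0.44413403 -0.42318865 -0.78971915]
 [-0.56650987  0.55022209 -0.61345107]]
```

Top view: B (grey, flower at its left/+y end) is at about (557,325), and the plain spare block at (530,239). The board is at (362,235), with A at (320,215), the stop at (272,228) and the fence along the far edge. The scene view agrees. I'll measure B, A, the board and the fence from both cameras.

```bash
cat >> h.py <<'E'
def cloud(c):
    h,w=c["depth"].shape; u,v=np.meshgrid(np.arange(w),np.arange(h)); px=np.c_[u.ravel(),v.ravel()]
    o,d=ray(c,px); return (o+d*c["depth"].ravel()[:,None]).reshape(h,w,3)
def rect(P):
    (cx,cy),(w,h),a=cv2.minAreaRect((P[:,:2]*1000).astype(np.float32)); 
    if h>w: w,h,a=h,w,a+90
    return np.round([cx,cy,w,h,(a+90)%180-90],1)
def greytop(c,X,lo,hi,zlo,zhi):
    f=cv2.cvtColor(c["frame"],cv2.COLOR_RGB2HSV)
    m=(X[:,:,0]>lo[0])&(X[:,:,0]<hi[0])&(X[:,:,1]>lo[1])&(X[:,:,1]<hi[1])&(X[:,:,2]>zlo)&(X[:,:,2]<zhi)&(c["depth"]>0)
    n,l,st,ce=cv2.connectedComponentsWithStats(m.astype(np.uint8)); 
    if n<2: return None
    k=1+np.argmax(st[1:,4]); return l==k
E
python3 - <<'E'
from h import *
import pickle;a,b=pickle.load(open("c0.pkl","rb"))
print("rough B,A,board,fence,stop,spare,stick", dpt(a,np.array([[565,326],[305,216],[400,245],[358,190],[270,240],[530,239],[463,357]])/1.55).round(3).tolist())
B0=dpt(a,np.array([[560,326]])/1.55)[0]; A0=dpt(a,np.array([[320,216]])/1.55)[0]
for n,c in(("top",a),("scene",b)):
    X=cloud(c)
    for nm,p,z in(("B",B0,(.026,.046)),("A",A0,(.043,.058))):
        m=greytop(c,X,p[:2]-.075,p[:2]+.075,*z)
        if m is None: print(n,nm,"none");continue
        print(n,nm,m.sum(),rect(X[m]),"z",np.median(X[m][:,2]).round(4))
# board + fence from top
X=cloud(a)
m=greytop(a,X,(.45,-.2),(.75,.3),.006,.02); print("board",m.sum(),rect(X[m]),np.median(X[m][:,2]))
m=greytop(a,X,(.5,-.15),(.75,.3),.028,.042); print("fence",m.sum(),rect(X[m]),np.median(X[m][:,2]))
E
```

```text
rough B,A,board,fence,stop,spare,stick [[0.446, -0.298, 0.042], [0.632, 0.176, 0.049], [0.588, 0.001, 0.014], [0.685, 0.083, 0.039], [0.587, 0.235, 0.052], [0.602, -0.233, 0.037], [0.385, -0.111, 0.106]]
top B 827 [ 449.3 -284.1  110.    60.2   77.3] z 0.0378
top A 837 [635.9 151.2 113.1  65.1 -85.6] z 0.0493
scene B 705 [ 450.  -286.1  110.6   64.8   77.7] z 0.0361
scene A 451 [636.  148.8 114.8  61.7 -83.4] z 0.0482
board 6086 [599.4  73.6 406.6 158.  -83.1] 0.013103814999930852
fence 1188 [643.4  78.9 396.  106.8 -83.4] 0.03829577308456111
```

```bash
python3 - <<'E'
from h import *
import pickle;a,b=pickle.load(open("c0.pkl","rb"))
for c in (a,b):
    X=cloud(c).reshape(-1,3)
    m=(X[:,2]>.033)&(X[:,2]<.043)&(X[:,0]>.668)&(X[:,0]<.72)&(X[:,1]>-.11)&(X[:,1]<.27)
    P=X[m]; vx,vy,x0,y0=cv2.fitLine((P[:,:2]).astype(np.float32),cv2.DIST_HUBER,0,.001,.001).ravel()
    print(m.sum(),np.degrees(np.arctan2(vy,vx)),x0,y0,P[:,:2].min(0),P[:,:2].max(0),np.median(P[:,2]))
E
python3 -m creep '[[[0,0,-0.6,0,0,8.5,0],[0,0,-0.6,0,0,8.5,0],[0,0,-0.6,0,0,8.5,0],[0,0,-0.6,0,0,8.5,0],[0,0,-0.6,0,0,8.5,0],[0,0,0,0,0,8.5,0],[0,0,0,0,0,8.5,0],[0,0,0,0,0,8.5,0]]]' 20
python3 -m creep '[[[0,0,0,0,0,8.5,0],[0,0,0,0,0,8.5,0],[0,3,0,-3,0,0,0],[0,3,0,-3,0,0,0],[0,3,0,-3,0,0,0],[0,3,0,-3,0,0,0],[0,3,0,-3,0,0,0],[0,3,0,-3,0,0,0]]]' 20
python3 -m creep '[[[0,3,0,-3,0,0,0],[0,3,0,-3,0,0,0],[0,3,0,-3,0,0,0],[0,3,0,-3,0,0,0],[0,3,0,-3,0,0,0],[0,3,0,-3,0,0,0],[0,3,0,-3,0,0,0],[0,0,0,0,0,0,0]]]' 20
```

```text
800 -84.968636 0.6836693 0.088486716 [ 0.66800385 -0.10971585] [0.71454084 0.26901668] 0.0386771255080387
606 -84.5659 0.6897666 0.057675466 [ 0.66808145 -0.10852205] [0.71516656 0.26853376] 0.038042108687324105
t: 0.9
tool_pos: [0.1669, 0.5732, 0.2546]
orientation: [-1.58, -0.062, 0.069]
force: [-0.7, 1.1, -0.0]
opening: 0.093
t: 1.7
tool_pos: [0.3024, 0.3522, 0.2505]
orientation: [-1.583, 0.176, -0.164]
force: [-0.1, -0.0, 0.4]
opening: 0.0932
t: 2.5
tool_pos: [0.4669, 0.0861, 0.251]
orientation: [-1.585, 0.18, -0.166]
force: [0.4, 0.5, 0.1]
opening: 0.0931
```

Run:
```python
from h import *
import pickle
c=cam("wrist"); pickle.dump(c,open("w1.pkl","wb"))
print(-np.array(c["R"]).T@c["t"], np.array(c["R"]).round(2))
save(c,"w1.png",scale=1.5)
```

```text
[0.48338371 0.15860985 0.40454239] [[ 0.98 -0.22 -0.01]
 [-0.21 -0.94  0.28]
 [-0.07 -0.27 -0.96]]
```

View pics/w1.png

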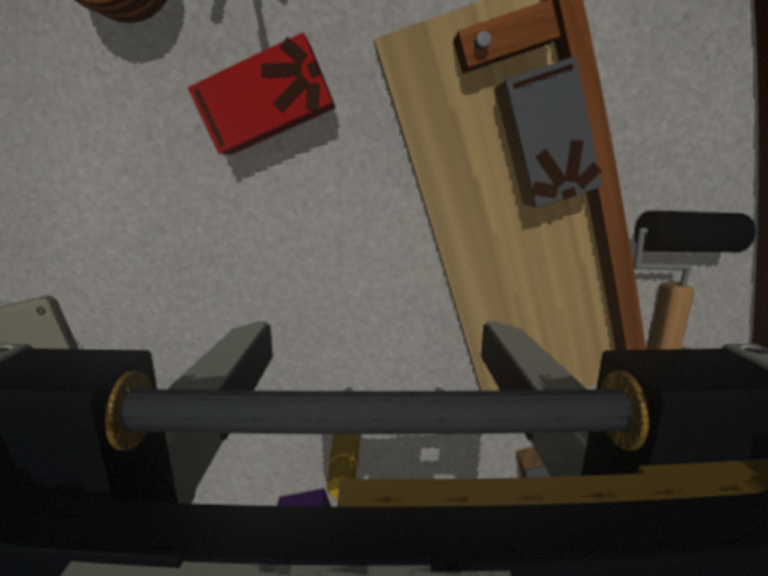

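Wrist view: stop at about (510,33), A at (555,130) with its flower towards the near end, and the fence running to its right. I'll measure these from here, then move to above B.

```bash
python3 - <<'E'
from h import *
import pickle;c=pickle.load(open("w1.pkl","rb"))
X=cloud(c); 
m=greytop(c,X,(.55,.06),(.70,.24),.044,.056); print("A",m.sum(),rect(X[m]),np.median(X[m][:,2]))
P=X.reshape(-1,3); q=P[(P[:,2]>.033)&(P[:,2]<.043)&(P[:,0]>.663)&(P[:,0]<.72)&(P[:,1]>-.0)&(P[:,1]<.25)]
vx,vy,x0,y0=cv2.fitLine(q[:,:2].astype(np.float32),cv2.DIST_HUBER,0,.001,.001).ravel(); print("fence",len(q),np.degrees(np.arctan2(vy,vx)),x0,y0)
f=c["frame"]; 
# plane checks: rays of A corners on z=0.048, stop near-edge corners on z=.038
print("A corners",onz(c,np.array([[504,83],[574,58],[602,187],[534,208]])/1.5,.048)[:,:2].round(4).tolist())
print("stop face",onz(c,np.array([[466,71],[561,38]])/1.5,.038)[:,:2].round(4).tolist())
E
python3 -m creep '[[[0,0.6,0,-4.5,0,0,0],[0,0.6,0,-4.5,0,0,0],[0,0.6,0,-4.5,0,0,0],[0,0.6,0,-4.5,0,0,0],[0,0.6,0,-4.5,0,0,0],[0,0.6,0,-4.5,0,0,0],[0,0.6,0,-4.5,0,0,0],[0,0.6,0,-4.5,0,0,0]]]' 20
python3 -m creep '[[[0,0.6,0,-3,0,0,0],[0,0,0,0,0,0,0],[0,0,3,0,0,0,0],[0,0,3,0,0,0,0],[0,0,3,0,0,0,0],[0,0,0,0,0,0,0],[0,0,0,0,0,0,0],[0,0,0,0,0,0,0]]]' 20
python3 -c "
from h import *
from scipy.spatial.transform import Rotation as R
s=readout.read_state();M=R.from_rotvec(s['orientation']).as_matrix();print(M.round(3));d=np.array([.4495,-.285,.02])-s['tool_pos'];print('tool delta cm',(M.T@d*100).round(2))"
```

```text
A 4280 [633.9 152.3 110.6  61.3 -83.7] 0.04813425560929635
fence 2506 -85.06391 0.6789248 0.121997885
A corners [[0.5969, 0.2009], [0.6561, 0.2084], [0.6693, 0.1003], [0.608, 0.0947]]
stop face [[0.5704, 0.2178], [0.6521, 0.2272]]
t: 3.35
tool_pos: [0.4349, -0.2712, 0.2551]
orientation: [-1.579, 0.167, -0.148]
force: [0.5, 0.2, -0.0]
opening: 0.0929
t: 4.15
tool_pos: [0.436, -0.2981, 0.1643]
orientation: [-1.576, 0.165, -0.146]
force: [0.3, 0.5, -0.5]
opening: 0.0926
[[ 0.98  -0.013  0.196]
 [-0.197 -0.01   0.98 ]
 [-0.011 -1.    -0.012]]
tool delta cm [ 1.22 14.4   1.73]
```

```bash
python3 -m creep '[[[0,0.6,2,0.8,0,1.2,0],[0,0.6,3,0.8,0,0,0],[0,0,3,0,0,0,0],[0,0,2.5,0,0,0,0],[0,0,2,0,0,0,0],[0,0,1.2,0,0,0,0],[0,0,0,0,0,0,0],[0,0,0,0,0,0,0]]]' 20
cat > d.py <<'E'
import sys
from h import *
from scipy.spatial.transform import Rotation as R
s=readout.read_state();M=R.from_rotvec(s['orientation']).as_matrix()
print(s["t"],s["tool_pos"].round(4),"F",s["force"].round(1),"yaw",np.degrees(np.arctan2(M[1,0],M[0,0])).round(2),"tilt",M[2].round(3))
if len(sys.argv)>3:
    d=np.array(sys.argv[1:4],float)-s["tool_pos"];print('tool delta cm',(M.T@d*100).round(2))
E
python3 d.py .4495 -.285 .02
```

```text
t: 4.95
tool_pos: [0.4624, -0.2909, 0.0404]
orientation: [-1.588, 0.162, -0.18]
force: [-0.2, 0.0, -0.2]
opening: 0.0931
4.95 [ 0.4624 -0.2909  0.0404] F [-0.2  0.  -0.2] yaw -12.41 tilt [ 0.014 -1.    -0.023]
tool delta cm [-1.41  2.01  0.34]
```

```bash
python3 -m creep '[[[0,-0.7,0,0.3,1.3,0,0.8],[0,-0.7,0,0,0,0,0],[0,0,0.7,0,0,0,0],[0,0,0.7,0,0,0,0],[0,0,0.6,0,0,0,0],[0,0,0,0,0,0,0],[0,0,0,0,0,0,0],[0,0,0,0,0,0,0]]]' 20
python3 d.py .4495 -.285 .02
```

```text
t: 5.75
tool_pos: [0.4503, -0.2862, 0.0226]
orientation: [-1.565, 0.167, -0.174]
force: [-0.3, -0.2, 0.8]
opening: 0.0931
5.75 [ 0.4503 -0.2862  0.0226] F [-0.3 -0.2  0.8] yaw -12.45 tilt [ 0.004 -1.    -0.001]
tool delta cm [-0.11  0.26  0.1 ]
```

```bash
python3 -m creep '[[[1,0,0,0,0,0,0],[1,0,0,0,0,0,0],[1,0,0,0,0,0,0],[1,0,0,0,0,0,0],[1,0,0,0,0,0,0],[1,0,0,0,0,0,0],[1,0,0,0,0,0,0],[1,0,0,0,0,0,0]]]' 25
python3 -m creep '[[[1,0,-1,0,0,0,0],[1,0,-2,0,0,0,0],[1,0,-3,0,0,0,0],[1,0,-3,0,0,0,0],[1,0,-3,0,0,0,0],[1,0,0,0,0,0,0],[1,0,0,0,0,0,0],[1,0,0,0,0,0,0]]]' 25
python3 d.py .57 .02 .13
```

```text
t: 6.55
tool_pos: [0.4507, -0.2863, 0.023]
orientation: [-1.565, 0.167, -0.174]
force: [0.0, 0.5, -1.2]
opening: 0.0598
t: 7.35
tool_pos: [0.4487, -0.285, 0.1488]
orientation: [-1.564, 0.169, -0.172]
force: [0.0, 0.9, -1.4]
opening: 0.0596
7.35 [ 0.4487 -0.285   0.1488] F [ 0.   0.9 -1.4] yaw -12.43 tilt [ 0.002 -1.     0.   ]
tool delta cm [ 5.27  1.9  32.39]
```

```bash
python3 -m creep '[[[1,0,0,0,0,-5.8,0],[1,0,0,0,0,-5.8,0],[1,0,0,0,0,-5.8,0],[1,0,0,0,0,0,0],[1,1,0,1.5,0,0,0],[1,1.8,0,3,0,0,0],[1,1.8,0,3,0,0,0],[1,1.8,0,3,0,0,0]]]' 25
python3 -m creep '[[[1,1.8,0,3,0,0,0],[1,1.8,0,3,0,0,0],[1,1.8,0,3,0,0,0],[1,1.8,0,3,0,0,0],[1,1.8,0,3,0,0,0],[1,1,0,1.5,0,0,0],[1,0,0,0,0,0,0],[1,0,0,0,0,0,0]]]' 25
python3 d.py .605 .027 .035
```

```text
t: 8.15
tool_pos: [0.4971, -0.1716, 0.1374]
orientation: [-1.56, -0.05, 0.07]
force: [-0.3, -0.0, -0.5]
opening: 0.06
t: 8.95
tool_pos: [0.5838, 0.0126, 0.1277]
orientation: [-1.557, -0.022, 0.064]
force: [-0.4, -0.7, -1.4]
opening: 0.0598
8.95 [0.5838 0.0126 0.1277] F [-0.4 -0.7 -1.4] yaw 3.15 tilt [-0.027 -1.     0.014]
tool delta cm [2.44 9.23 1.2 ]
```

```bash
python3 -m creep '[[[1,1.2,0,0.6,-0.8,-1.9,-1.5],[1,1.2,0,0.6,0,0,0],[1,0,1.5,0,0,0,0],[1,0,1.5,0,0,0,0],[1,0,1.5,0,0,0,0],[1,0,0,0,0,0,0],[1,0,0,0,0,0,0],[1,0,0,0,0,0,0]]]' 25
python3 d.py .605 .027 .035
python3 - <<'E'
from h import *
import pickle
c=cam("wrist"); pickle.dump(c,open("w2.pkl","wb")); save(c,"w2.png",scale=1.5)
E
```

```text
t: 9.75
tool_pos: [0.6044, 0.022, 0.0744]
orientation: [-1.573, -0.065, 0.069]
force: [0.1, 0.6, -1.7]
opening: 0.0598
9.75 [0.6044 0.022  0.0744] F [ 0.1  0.6 -1.7] yaw 4.89 tilt [-0.002 -1.    -0.003]
tool delta cm [0.12 3.94 0.51]
```

View pics/w2.png

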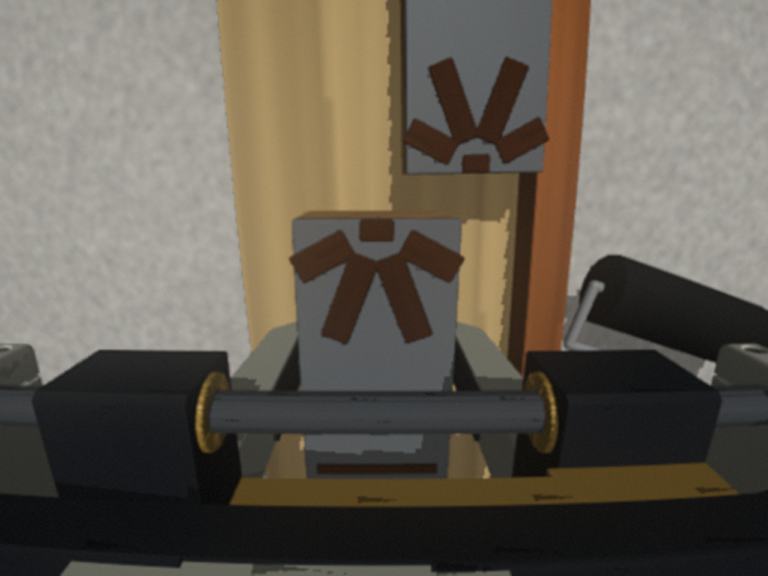

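The picture shows B held square: its end edge is at row 215 (cols 293–461) and A's end at row 172 (cols 404–543), with the fence foot at about col 525 nearby. Next I'll compute the gaps.

Run:
```python
from h import *
import pickle;c=pickle.load(open("w2.pkl","rb"))
t=np.radians(5); E=np.array([[np.cos(t),np.sin(t)],[-np.sin(t),np.cos(t)]])
X=cloud(c)
print("depth z A,B,board:",dpt(c,np.array([[470,100],[330,250],[300,100]])/1.5)[:,2].round(4))
for n,px,z in(("A end",[[404,171],[543,172]],.048),("B end",[[293,219],[461,219]],.088),("fence inner top",[[553,10],[524,350]],.038),):
    print(n,(onz(c,np.array(px)/1.5,z)[:,:2]@E.T*1000).round(1).tolist())
```

```text
depth z A,B,board: [0.0488 0.0888 0.0132]
A end [[615.3, 42.0], [676.1, 41.9]]
B end [[574.5, 25.7], [632.8, 25.6]]
fence inner top [[679.1, 110.0], [679.2, -46.7]]
```

```bash
python3 -m creep '[[[1,0,1,0.3,0,0,0],[1,0,1,0,0,0,0],[1,0,0.8,0,0,0,0],[1,0,0.6,0,0,0,0],[1,0,0,0,0,0,0],[1,0,0.2,0,0,0,0],[1,0,0,0,0,0,0],[1,0,0,0,0,0,0]]]' 25
python3 d.py .605 .027 .035
```

```text
t: 10.6
tool_pos: [0.6054, 0.0252, 0.0368]
orientation: [-1.573, -0.068, 0.067]
force: [-0.1, 0.1, -1.1]
opening: 0.0598
10.6 [0.6054 0.0252 0.0368] F [-0.1  0.1 -1.1] yaw 4.91 tilt [ 0.001 -1.    -0.003]
tool delta cm [-0.02  0.18  0.18]
```

```bash
python3 -m creep '[[[1,0,0.15,0,0,0,0],[1,0,0,0,0,0,0],[0.25,0,0,0,0,0,0],[0.25,0,0,0,0,0,0],[0.25,0,0,0,0,0,0],[0.25,0,-1,0,0,0,0],[0.25,0,-2,0,0,0,0],[0.25,0,-2.5,0,0,0,0]]]' 25
python3 -m creep '[[[1,0,-1,0,0,0,0],[1,-2,0,0,0,0,0],[1,-3,0,0,0,0,0],[1,-3,0,0,0,0,0],[1,0,0,0,0,0,0],[1,0,0,0,0,0,0],[1,0,0,0,0,0,0],[1,0,0,0,0,0,0]]]' 25
python3 d.py .53 .018 .035
```

```text
t: 11.4
tool_pos: [0.6036, 0.0253, 0.0905]
orientation: [-1.573, -0.064, 0.07]
force: [-0.2, 0.2, -0.0]
opening: 0.0695
t: 12.2
tool_pos: [0.5274, 0.0183, 0.1087]
orientation: [-1.574, -0.075, 0.059]
force: [0.3, 0.3, 0.6]
opening: 0.01
12.2 [0.5274 0.0183 0.1087] F [0.3 0.3 0.6] yaw 4.9 tilt [ 0.01  -1.    -0.004]
tool delta cm [ 0.18  7.37 -0.02]
```

Run:
```python
from h import *
import pickle
t=np.radians(5); E=np.array([[np.cos(t),np.sin(t)],[-np.sin(t),np.cos(t)]])
c=cam("top"); pickle.dump(c,open("t2.pkl","wb")); c2=cam("wrist"); save(c2,"w3.png",scale=1.5)
for q in(c,c2):
  X=cloud(q)
  for lo,hi in(((.54,-.06),(.68,.09)),((.54,.09),(.69,.24))):
    m=greytop(q,X,lo,hi,.044,.056)
    if m is not None:
        r=rect(X[m]); print(m.sum(),r,"uv",(E@r[:2]).round(1),np.median(X[m][:,2]))
```

```text
375 [ 6.319e+02  1.813e+02  6.470e+01  5.420e+01 -5.000e-01] uv [645.3 125.5] 0.049108715783172
7177 [604.3  30.7 101.8  61.6 -85.3] uv [604.7 -22.1] 0.04817613814442939
9218 [635.1 141.3  88.3  62.3 -84. ] uv [645.   85.4] 0.04817858980759546
```

View pics/w3.png

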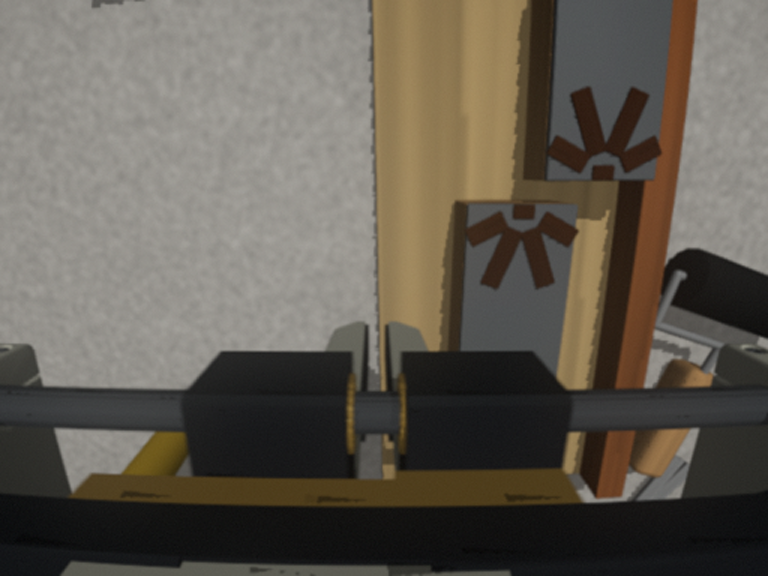

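The picture shows B flat on the board, parallel to the fence, with its end at row 203 and A's end at row 180. It is ready to be pushed sideways to the fence.

```bash
python3 -m creep '[[[1,0,2,0,0,0,-0.5],[1,0,2,0,0,0,0],[1,0,1.7,0,0,0,0],[1,0,1,0,0,0,0],[1,0,0,0,0,0,0],[1,1,0,0,0,0,0],[1,1,0,0,0,0,0],[1,0,0,0,0,0,0]]]' 25
python3 d.py .53 .018 .035
```

```text
t: 13.1
tool_pos: [0.5554, 0.0199, 0.0429]
orientation: [-1.574, -0.087, 0.048]
force: [-0.5, -0.1, -0.3]
opening: 0.0007
13.1 [0.5554 0.0199 0.0429] F [-0.5 -0.1 -0.3] yaw 4.92 tilt [ 0.024 -1.    -0.005]
tool delta cm [-2.56  0.72  0.03]
```

```bash
python3 -m creep '[[[1,-0.5,0.3,0,0.3,0,1.4],[1,0,0.4,0,0,0,0],[1,0.5,0,0,0,0,0],[1,0.5,0,0,0,0,0],[1,0.5,0,0,0,0,0],[1,0.5,0,0,0,0,0],[1,0.5,0,0,0,0,0],[1,0,0,0,0,0,0]]]' 25
python3 d.py .645 .02 .035
```

```text
t: 13.9
tool_pos: [0.578, 0.0217, 0.0366]
orientation: [-1.569, -0.067, 0.068]
force: [-0.5, 0.1, -0.3]
opening: 0.0005
13.9 [0.578  0.0217 0.0366] F [-0.5  0.1 -0.3] yaw 4.93 tilt [-0.001 -1.     0.   ]
tool delta cm [ 6.66  0.15 -0.75]
```

```bash
python3 -m creep '[[[1,0.4,0,0,0,0,0],[1,0.4,0,0,0,0,0],[1,0.4,0,0,0,0,0],[1,0.3,0,0,0,0,0],[1,0.2,0,0,0,0,0],[1,0,0,0,0,0,0],[1,0,0,0,0,0,0],[1,0,0,0,0,0,0]]]' 25
python3 d.py .6 .02 .035
```

```text
t: 14.7
tool_pos: [0.5963, 0.0234, 0.0364]
orientation: [-1.569, -0.066, 0.069]
force: [-0.6, -0.1, 1.4]
opening: 0.0001
14.7 [0.5963 0.0234 0.0364] F [-0.6 -0.1  1.4] yaw 4.93 tilt [-0.002 -1.     0.   ]
tool delta cm [ 0.34  0.13 -0.37]
```

Run:
```python
from h import *
c=cam("wrist"); save(c,"w4.png",scale=1.5)
t=np.radians(5); E=np.array([[np.cos(t),np.sin(t)],[-np.sin(t),np.cos(t)]])
import pickle; pickle.dump(c,open("w4.pkl","wb"))
X=cloud(c)
for lo,hi in(((.54,-.06),(.69,.09)),((.54,.09),(.69,.24))):
    m=greytop(c,X,lo,hi,.044,.056)
    if m is not None:
        r=rect(X[m]); print(m.sum(),r,"uv",(E@r[:2]).round(1))
```

```text
10725 [623.6  49.6  91.1  68.7   4.1] uv [625.5  -4.9]
14184 [636.6 125.9  61.9  57.6   6.5] uv [645.2  69.9]
```

View pics/w4.png

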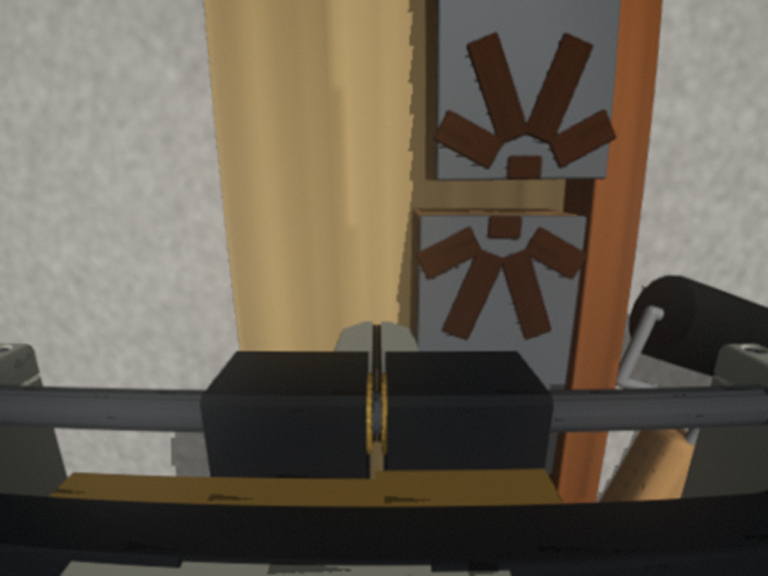

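The picture shows B still parallel, about 6–8 mm short of A's line at the fence (right edges at cols 585 and 607). I'll keep pushing gently.

```bash
python3 -m creep '[[[1,0.3,0,0,0,0,0],[1,0.2,0,0,0,0,0],[1,0.2,0,0,0,0,0],[1,0.1,0,0,0,0,0],[1,0.1,0,0,0,0,0],[1,0,0,0,0,0,0],[1,0,0,0,0,0,0],[1,0,0,0,0,0,0]]]' 25
python3 d.py .6 .02 .035
```

```text
t: 15.55
tool_pos: [0.6037, 0.0235, 0.0363]
orientation: [-1.57, -0.062, 0.073]
force: [-3.0, -0.2, 1.5]
opening: 0.0005
15.55 [0.6037 0.0235 0.0363] F [-3.  -0.2  1.5] yaw 4.93 tilt [-0.007 -1.    -0.   ]
tool delta cm [-0.4   0.14 -0.31]
```

```bash
python3 -m creep '[[[1,0.1,0,0,0,0,0],[1,0.1,0,0,0,0,0],[1,0,0,0,0,0,0],[1,0,0,0,0,0,0],[1,0,0,0,0,0,0],[1,0,0,0,0,0,0],[1,0,0,0,0,0,0],[1,0,0,0,0,0,0]]]' 25
python3 d.py .6 .02 .035
```

```text
t: 16.35
tool_pos: [0.6039, 0.0232, 0.0363]
orientation: [-1.571, -0.058, 0.077]
force: [-2.7, -0.1, 2.8]
opening: 0.0002
16.35 [0.6039 0.0232 0.0363] F [-2.7 -0.1  2.8] yaw 4.94 tilt [-0.012 -1.    -0.001]
tool delta cm [-0.41  0.14 -0.29]
```

```bash
python3 -m creep '[[[1,-1,0,0,0,0,0],[1,-0.7,0,0,0,0,-0.7],[1,0,0,-2,0,0,0],[1,0,0,-3,0,0,0],[1,0,0,-3,0,0,0],[1,0,0,-1,0,0,0],[1,0,0,0,0,0,0],[1,0,0,0,0,0,0]]]' 25
python3 -m creep '[[[1,1.5,0,0,0,0,0],[1,2,0,0,0,0,0],[1,1.5,0,0,0,0,0],[1,0.8,0,0,0,0,0],[1,0,0,0,0,0,0],[1,0,0,0,0,0,0],[1,0,0,0,0,0,0],[1,0,0,0,0,0,0]]]' 25
python3 d.py .655 -.055 .035
```

```text
t: 17.15
tool_pos: [0.5935, -0.0684, 0.0364]
orientation: [-1.569, -0.074, 0.064]
force: [-0.3, 0.3, -0.3]
opening: 0.0006
t: 17.95
tool_pos: [0.6502, -0.055, 0.0354]
orientation: [-1.566, -0.076, 0.07]
force: [-0.6, 0.5, 0.2]
opening: 0.0006
17.95 [ 0.6502 -0.055   0.0354] F [-0.6  0.5  0.2] yaw 5.34 tilt [ 0.004 -1.     0.003]
tool delta cm [ 0.48  0.04 -0.04]
```

Run:
```python
from h import *
c=cam("wrist"); save(c,"w5.png",scale=1.5)
import pickle; pickle.dump(c,open("w5.pkl","wb"))
```

```text
(no output)
```

View pics/w5.png

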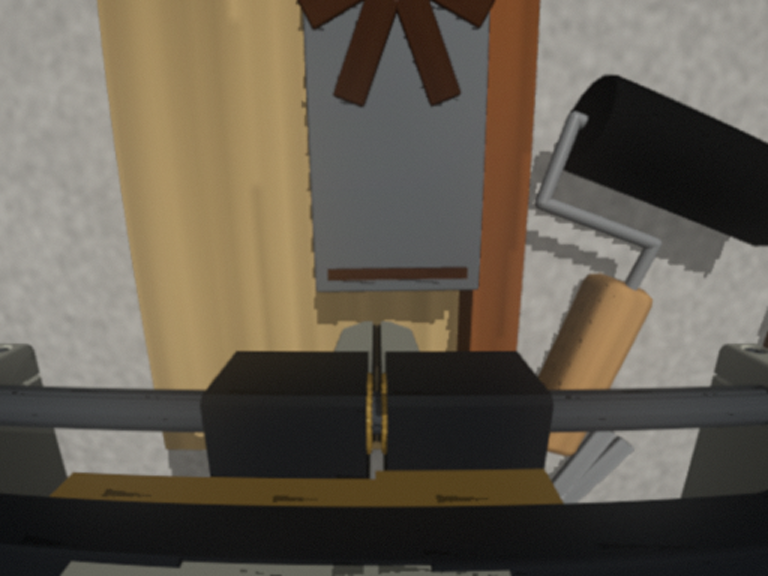

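The picture shows B flush along the fence, its rear end at row 290 (cols 316–478). The fingertips are behind it at col 377, about 7 mm left of centre, so I'll centre and then push.

```bash
python3 -m creep '[[[1,0.5,0,0.8,0,0.3,0],[1,0,0,0.6,0,0,0],[1,0,0,0.4,0,0,0],[1,0,0,0.3,0,0,0],[1,0,0,0.3,0,0,0],[1,0,0,0.3,0,0,0],[1,0,0,0.3,0,0,0],[1,0,0,0.3,0,0,0]]]' 25
python3 d.py .655 -.035 .035
```

```text
t: 18.8
tool_pos: [0.6518, -0.0201, 0.0356]
orientation: [-1.568, -0.07, 0.066]
force: [-0.4, -3.2, -1.0]
opening: 0.0006
18.8 [ 0.6518 -0.0201  0.0356] F [-0.4 -3.2 -1. ] yaw 4.96 tilt [ 0.003 -1.     0.002]
tool delta cm [ 0.19  0.06 -1.52]
```

```bash
python3 -m creep '[[[1,0,0,0.2,0,0,0],[1,0,0,0.2,0,0,0],[1,0,0,0.2,0,0,0],[1,0,0,0.2,0,0,0],[1,0,0,0.2,0,0,0],[1,0,0,0.2,0,0,0],[1,0,0,0.2,0,0,0],[1,0,0,0.2,0,0,0]]]' 25
python3 d.py .655 -.035 .035
```

```text
t: 19.6
tool_pos: [0.65, -0.0039, 0.0356]
orientation: [-1.569, -0.07, 0.066]
force: [-0.4, -3.2, -0.5]
opening: 0.0004
19.6 [ 0.65   -0.0039  0.0356] F [-0.4 -3.2 -0.5] yaw 4.93 tilt [ 0.003 -1.     0.001]
tool delta cm [ 0.23  0.06 -3.14]
```

```bash
python3 -m creep '[[[1,0,0,0.15,0,0,0],[1,0,0,0.15,0,0,0],[1,0,0,0.15,0,0,0],[1,0,0,0.15,0,0,0],[1,0,0,0.15,0,0,0],[1,0,0,0.15,0,0,0],[1,0,0,0.15,0,0,0],[1,0,0,0.15,0,0,0]]]' 25
python3 d.py .655 -.035 .035
```

```text
t: 20.4
tool_pos: [0.6499, -0.0028, 0.0359]
orientation: [-1.586, -0.069, 0.063]
force: [-0.1, -8.1, 0.1]
opening: 0.0004
20.4 [ 0.6499 -0.0028  0.0359] F [-0.1 -8.1  0.1] yaw 4.8 tilt [ 0.003 -1.    -0.016]
tool delta cm [ 0.24  0.14 -3.25]
```

The pair is stopped: only 1 mm of travel for 12 mm commanded, at 8 N, which fits the stop position seen earlier. I'll back off and look at the fence alignment before pressing.

```bash
python3 -m creep '[[[1,0,0,-1,-0.9,0,0],[1,0,-3,-0.5,0,0,0],[1,0,-4,0,0,0,0],[1,0,-4,1,0,0,0],[1,0,-2,3,0,0,0],[1,0,0,4,0,0,0],[1,0,0,3,0,0,0],[1,0,0,0,0,0,0]]]' 25
python3 - <<'E'
from h import *
c=cam("wrist"); save(c,"w6.png",scale=1.5)
import pickle; pickle.dump(c,open("w6.pkl","wb"))
E
python3 d.py .655 -.035 .035
```

```text
t: 21.2
tool_pos: [0.6415, 0.0996, 0.1681]
orientation: [-1.598, -0.069, 0.059]
force: [0.6, 0.4, -0.4]
opening: 0.0004
21.25 [0.6416 0.098  0.168 ] F [ 0.7 -0.7  0.1] yaw 4.6 tilt [ 0.005 -1.    -0.029]
tool delta cm [  0.2   13.69 -12.96]
```

View pics/w6.png

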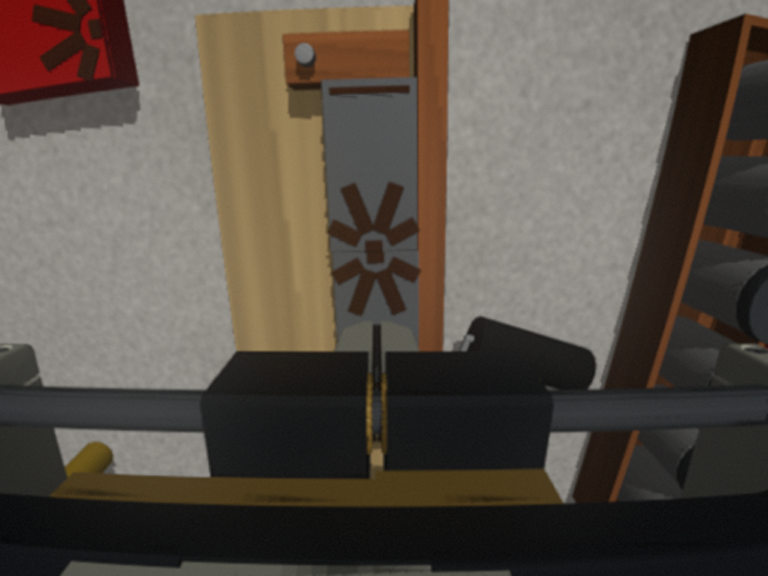

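The picture shows A against the stop (row 82), the seam at row 250, the half-flowers forming a whole flower, and both blocks along the fence. I'll measure the edges.

```bash
cat > edges.py <<'E'
import sys,pickle
from h import *
c=pickle.load(open(sys.argv[1],"rb")); t=np.radians(5); E=np.array([[np.cos(t),np.sin(t)],[-np.sin(t),np.cos(t)]])
X=cloud(c); UV=X[:,:,:2]@E.T
m=(X[:,:,2]>.043)&(X[:,:,2]<.056)&(UV[:,:,0]>.58)&(UV[:,:,0]<.70)&(UV[:,:,1]>-.06)&(UV[:,:,1]<.165)
rows=[r for r in range(384) if m[r].sum()>20]
for r in rows[::7]:
    k=np.where(m[r])[0]; p=onz(c,[[k[0]-.5,r],[k[-1]+.5,r]],.048)[:,:2]@E.T*1000
    print(r,p.round(1).tolist())
E
python3 edges.py w6.pkl
```

```text
58 [[616.3, 165.0], [673.3, 164.7]]
65 [[614.2, 158.9], [673.4, 158.5]]
72 [[614.0, 152.7], [673.5, 152.3]]
79 [[614.7, 146.4], [673.6, 146.0]]
86 [[614.5, 140.1], [673.7, 139.6]]
93 [[615.2, 133.6], [673.8, 133.2]]
100 [[614.9, 127.2], [673.9, 126.7]]
107 [[613.7, 120.6], [674.0, 120.2]]
114 [[614.4, 114.0], [674.1, 113.6]]
121 [[614.2, 107.3], [674.3, 106.9]]
128 [[614.9, 100.5], [674.4, 100.1]]
135 [[614.6, 93.6], [674.5, 93.2]]
142 [[615.4, 86.7], [674.6, 86.2]]
149 [[615.1, 79.6], [674.8, 79.2]]
156 [[614.8, 72.5], [674.9, 72.0]]
163 [[615.6, 65.2], [675.1, 64.8]]
170 [[616.3, 57.9], [676.2, 57.4]]
177 [[617.1, 50.4], [676.4, 49.9]]
184 [[616.8, 42.9], [676.6, 42.4]]
191 [[616.5, 35.2], [676.7, 34.7]]
198 [[617.3, 27.4], [676.9, 26.9]]
205 [[617.0, 19.5], [677.1, 19.0]]
212 [[617.8, 11.4], [677.3, 10.9]]
```

A's near edge sits at u≈614.6 and B's at u≈617, so A is still about 1–2 mm off the fence. I'll nudge A sideways, then press.

```bash
python3 -m creep '[[[1,-3,0,3,1.7,-0.4,0.3],[1,-3.2,0,3,0,0,0],[1,-0.5,0,1,0,0,0],[1,0,3,0,0,0,0],[1,0,3,0,0,0,0],[1,0,2,0,0,0,0],[1,0,0,0,0,0,0],[1,0,0,0,0,0,0]]]' 25
python3 d.py .573 .162 .036
```

```text
t: 22.05
tool_pos: [0.5697, 0.1572, 0.0843]
orientation: [-1.571, -0.067, 0.064]
force: [-0.0, 0.1, 0.0]
opening: 0.0005
22.05 [0.5697 0.1572 0.0843] F [-0.   0.1  0. ] yaw 4.78 tilt [ 0.002 -1.    -0.002]
tool delta cm [0.36 4.83 0.46]
```

```bash
python3 -m creep '[[[1,0,2,0.3,0,0,0],[1,0,1.6,0,0,0,0],[1,0,0.9,0,0,0,0],[1,0,0.3,0,0,0,0],[1,0,0,0,0,0,0],[1,0.4,0,0,0,0,0],[1,0.3,0,0,0,0,0],[1,0,0,0,0,0,0]]]' 25
python3 d.py .59 .162 .036
```

```text
t: 22.85
tool_pos: [0.5833, 0.1595, 0.042]
orientation: [-1.571, -0.074, 0.055]
force: [0.0, 0.3, 0.2]
opening: 0.0004
22.85 [0.5833 0.1595 0.042 ] F [0.  0.3 0.2] yaw 4.68 tilt [ 0.012 -1.    -0.001]
tool delta cm [0.68 0.6  0.2 ]
```

```bash
python3 -m creep '[[[1,0,0.4,0,0,0,0.7],[1,0.15,0,0,0,0,0],[1,0.15,0,0,0,0,0],[1,0.15,0,0,0,0,0],[1,0.15,0,0,0,0,0],[1,0.15,0,0,0,0,0],[1,0.15,0,0,0,0,0],[1,0.15,0,0,0,0,0]]]' 25
python3 d.py .59 .162 .036
```

```text
t: 23.65
tool_pos: [0.5895, 0.1601, 0.0383]
orientation: [-1.572, -0.055, 0.075]
force: [-10.5, -1.6, 8.6]
opening: 0.0006
23.65 [0.5895 0.1601 0.0383] F [-10.5  -1.6   8.6] yaw 4.72 tilt [-0.013 -1.    -0.002]
tool delta cm [0.07 0.23 0.18]
```

```bash
python3 -m creep '[[[1,-1,0,0,0,0,-0.7],[1,-1,0,0,0,0,0],[1,0,0,-3,0,0,0],[1,0,0,-4,0,0,0],[1,0,0,-4,0,0,0],[1,0,0,-4,0,0,0],[1,0,0,-3,0,0,0],[1,0,0,0,0,0,0]]]' 25
python3 d.py .6525 -.027 .036
```

```text
t: 24.45
tool_pos: [0.5834, -0.0253, 0.0398]
orientation: [-1.572, -0.069, 0.068]
force: [-0.6, 0.5, 1.3]
opening: 0.0004
24.45 [ 0.5834 -0.0253  0.0398] F [-0.6  0.5  1.3] yaw 5.0 tilt [ 0.001 -1.    -0.002]
tool delta cm [ 6.87  0.38 -0.77]
```

```bash
python3 -m creep '[[[1,2,0.2,-0.4,0,0,0],[1,2.3,0.2,0,0,0,0],[1,1.5,0,0,0,0,0],[1,0.6,0,0,0,0,0],[1,0,0,0,0,0,0],[1,0,0,0,0,0,0],[1,0,0,0,0,0,0],[1,0,0,0,0,0,0]]]' 25
python3 d.py .6525 -.027 .036
```

```text
t: 25.25
tool_pos: [0.646, -0.021, 0.0349]
orientation: [-1.57, -0.066, 0.069]
force: [0.4, -0.5, 0.3]
opening: 0.0007
25.25 [ 0.646  -0.021   0.0349] F [ 0.4 -0.5  0.3] yaw 4.92 tilt [-0.002 -1.    -0.   ]
tool delta cm [ 0.6  -0.11 -0.65]
```

```bash
python3 -m creep '[[[1,0.5,0,0.4,0,0,0],[1,0,0,0.4,0,0,0],[1,0,0,0.3,0,0,0],[1,0,0,0.15,0,0,0],[1,0,0,0.15,0,0,0],[1,0,0,0.15,0,0,0],[1,0,0,0.15,0,0,0],[1,0,0,0.15,0,0,0]]]' 25
python3 d.py .6525 -.027 .036
```

```text
t: 26.05
tool_pos: [0.6492, -0.0027, 0.0353]
orientation: [-1.573, -0.066, 0.069]
force: [1.5, -9.0, -0.8]
opening: 0.0003
26.05 [ 0.6492 -0.0027  0.0353] F [ 1.5 -9.  -0.8] yaw 4.92 tilt [-0.002 -1.    -0.004]
tool delta cm [ 0.12 -0.07 -2.45]
```

```bash
python3 -m creep '[[[1,0,0,0.2,0,0,0],[1,0,0,0.25,0,0,0],[1,0,0,0.3,0,0,0],[1,0,0,0.3,0,0,0],[1,0,0,0.3,0,0,0],[1,0,0,0.3,0,0,0],[1,0,0,0.3,0,0,0],[1,0,0,0.3,0,0,0]]]' 25
python3 d.py
```

```text
t: 26.85
tool_pos: [0.6491, -0.003, 0.036]
orientation: [-1.605, -0.063, 0.062]
force: [0.3, -11.4, 0.0]
opening: 0.0006
26.85 [ 0.6491 -0.003   0.036 ] F [  0.3 -11.4   0. ] yaw 4.53 tilt [-0.001 -0.999 -0.035]
```

```bash
python3 -m creep '[[[1,0,0,0.3,0.4,0,0],[1,0,0,0.4,0.4,-0.1,0],[1,0,0,0.4,0.4,-0.1,0],[1,0,0,0.4,0.4,-0.1,0],[1,0,0,0.4,0.4,-0.1,0],[1,0,0,0.4,0.4,-0.1,0],[1,0,0,0.4,0.4,-0.1,0],[1,0,0,0.4,0.4,-0.1,0]]]' 25
python3 d.py
```

```text
t: 27.65
tool_pos: [0.6491, -0.0027, 0.037]
orientation: [-1.589, -0.066, 0.064]
force: [1.2, -16.1, -1.6]
opening: 0.0006
27.65 [ 0.6491 -0.0027  0.037 ] F [  1.2 -16.1  -1.6] yaw 4.74 tilt [ 0.    -1.    -0.019]
```

```bash
python3 -m creep '[[[1,0,0,0.5,0.4,0,0],[1,0,0,0.5,0.4,-0.1,0],[1,0,0,0.5,0.4,-0.1,0],[1,0,0,0.5,0.4,-0.1,0],[1,0,0,0.5,0.4,-0.1,0],[1,0,0,0.5,0.4,-0.1,0],[1,0,0,0.5,0.4,-0.1,0],[1,0,0,0.5,0.4,-0.1,0]]]' 25
python3 -m creep '[[[1,0,0,0.5,0.2,0,0],[1,0,0,0.5,0.2,0,0],[1,0,0,0.5,0.2,0,0],[1,0,0,0.5,0.2,0,0],[1,0,0,0.5,0.2,0,0],[1,0,0,0.5,0.2,0,0],[1,0,0,0.5,0.2,0,0],[1,0,0,0.5,0.2,0,0]]]' 25
python3 d.py
```

```text
t: 28.45
tool_pos: [0.6491, -0.0025, 0.0386]
orientation: [-1.584, -0.068, 0.064]
force: [1.1, -19.8, -0.8]
opening: 0.0002
t: 29.25
tool_pos: [0.649, -0.0028, 0.0399]
orientation: [-1.609, -0.06, 0.052]
force: [0.8, -19.5, -0.5]
opening: 0.0006
29.25 [ 0.649  -0.0028  0.0399] F [  0.8 -19.5  -0.5] yaw 4.08 tilt [ 0.004 -0.999 -0.039]
```

Pressed at about 20 N for over 1.5 s. I'll back off straight, rise and check.

```bash
python3 -m creep '[[[1,0,0,-0.5,0,0,0],[1,0,0,-1.5,1.5,-0.5,0],[1,0,-3,0,0,0,0],[1,0,-4,0,0,0,0],[1,0,-4,2,0,0,0],[1,0,-2,4,0,0,0],[1,0,0,4,0,0,0],[1,0,0,0,0,0,0]]]' 25
python3 - <<'E'
from h import *
import pickle
c=cam("wrist"); pickle.dump(c,open("w7.pkl","wb")); save(c,"w7.png",(190,20,330,240),2.7)
a=cam("top"); save(a,"top7.png",scale=1.55)
a0=pickle.load(open("c0.pkl","rb"))[0]
E
python3 edges.py w7.pkl; python3 d.py
```

```text
t: 30.05
tool_pos: [0.6411, 0.0779, 0.1737]
orientation: [-1.58, -0.06, 0.056]
force: [0.4, -0.9, 0.1]
opening: 0.0003
38 [[618.1, 165.2], [675.0, 164.4]]
45 [[615.0, 159.1], [675.0, 158.2]]
52 [[614.8, 152.8], [675.1, 152.0]]
59 [[615.5, 146.5], [675.1, 145.6]]
66 [[615.3, 140.1], [675.2, 139.3]]
73 [[616.0, 133.7], [675.2, 132.9]]
80 [[615.7, 127.2], [675.3, 126.4]]
87 [[615.5, 120.7], [675.4, 119.8]]
94 [[616.2, 114.1], [675.4, 113.2]]
101 [[615.0, 107.4], [675.5, 106.6]]
108 [[615.7, 100.7], [675.6, 99.8]]
115 [[615.4, 93.9], [675.7, 93.0]]
122 [[616.2, 87.0], [675.7, 86.1]]
129 [[615.9, 80.0], [675.8, 79.2]]
136 [[615.6, 73.0], [675.9, 72.1]]
143 [[616.3, 65.8], [676.0, 65.0]]
150 [[616.1, 58.6], [676.1, 57.8]]
157 [[616.8, 51.3], [676.2, 50.5]]
164 [[615.5, 43.9], [676.3, 43.1]]
171 [[617.3, 36.4], [676.4, 35.6]]
178 [[617.0, 28.8], [676.5, 28.0]]
185 [[616.7, 21.1], [676.6, 20.3]]
192 [[617.5, 13.3], [676.8, 12.5]]
199 [[617.1, 5.4], [676.9, 4.6]]
206 [[617.9, -2.6], [677.0, -3.5]]
213 [[617.6, -10.8], [677.2, -11.6]]
30.15 [0.6414 0.0743 0.1732] F [-0.5  0.8 -0.1] yaw 4.13 tilt [ 0.001 -1.    -0.012]
```

View pics/w7.png

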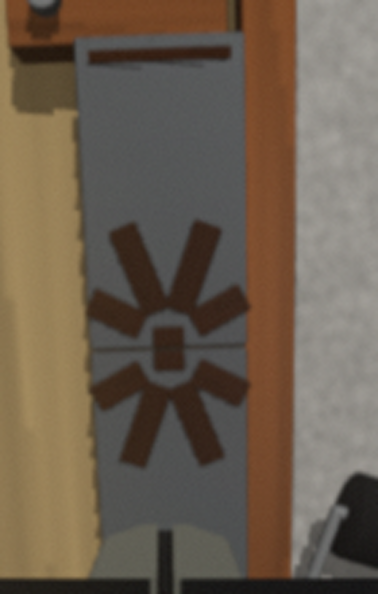

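View pics/top7.png

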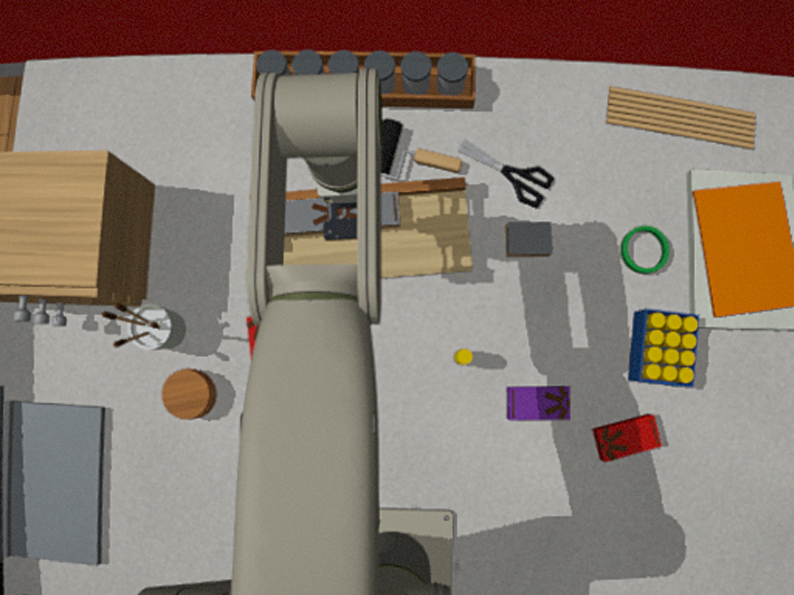

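The close-up shows one whole flower with a thin closed seam, A on the stop and both right edges in one line along the fence. In the top view the bystanders in sight have not moved; the arm hides only parts of the board side. Handing in.

```bash
python3 -c "
from plant import robot; print(robot.close_job())"
```

```text
the job is handed in; nothing more can be done
None
```

I placed the loose block on the board behind the first, pushed the pair along the fence to the end stop and pressed the joint. The job was handed in at about 30 s.

- **Placing:** I set the loose block down parallel to the fence, about 14 mm behind the first block, and slid it sideways against the fence. The force there settled at about 3 N.
- **Pushing up:** The pair moved at about 3 N until it stopped. The stopping place fits the end stop seen in the camera, within about 2 mm.
- **Fence:** A check showed the first block still 1–2 mm off the fence. I nudged it over with about 10 N before pressing.
- **Pressing:** The joint read about 16 N and then 20 N over roughly 1.5 s. The wrist force is only reported at the end of each move, so short peaks in between were not seen. No reading on the blocks passed 20 N.
- **Last checks:** The half-flowers make one whole flower with a thin closed seam, and the first block is on the stop. The edges run straight across the seam with a step under 1 mm. Both blocks show the same slight slope of about 0.01 rad against my fence estimate, which I put down to calibration.
- **Other things on the table:** Everything visible in the last top view is where it was. The arm hid most of the red look-alike near the board and part of the brayer, so I could not check those two there.

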